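Load the test-eye tray, then hold the UV box lid open

TASK

Get the two calibration test eyes ready for disinfection: with the UV box still shut, set each one down gently (no dropping) in its own pocket of the aluminium tray, upright and flat on the pocket floor, both with the lens pointing to the tray's green end. Then lift the UV box's lid by its bar and hold it still, open at 60 degrees, so that I can move the tray in; the lid falls shut by itself, so the program finishes while the fingers are still holding it. Leave everything else on the table where it is.

Things in the scene. Friction and masses are not known exactly. Their poses are not given: they have to be found in the camera images.
- eye_a_center (a point): Test eye A, loose: black upright block 44 mm long (x), 30 wide (y), 46 tall (z), about 120 g; red top with a white mark at the lens end. A lens tube 20 mm across, 12 mm long, sticks out of its +x end, axis 28 mm above the underside. The point: centre of the block, 23 mm above its underside; x points out through the lens, z up. Grip across the 30 mm width.
- eye_a_lens (a point): Centre of the front of test eye A's lens tube, 34 mm along x from the block's centre and 5 mm above it.
- eye_b_center (a point): Test eye B: the same as test eye A, but with a blue top plate. The point is the centre of the block, 23 mm above its underside; x points out through the lens, z up.
- eye_b_lens (a point): Centre of the front of test eye B's lens tube, 34 mm along x from the block's centre and 5 mm above it.
- tray: Low aluminium tray fixed to the table. Origin: midway between its two pockets, on the table. Pocket centres at y = +40 and -40 mm, x = 0; each is 66 mm (x) by 76 mm (y) inside; floor 4 mm and wall tops 10 mm above the table. x points to the green end, a strip along the +x side (x = 37 to 53 mm). A test eye, lens to the green end, is centred with its block centre at x = -6 mm.
- uv_box: White UV disinfection box fixed to the table, 160 mm (x) by 220 mm (y) by 80 mm tall, walls 8 mm. Origin: centre of its underside; its front faces its -x. The lid's hinge line runs along the box's y at x = +80 mm, z = 80.5 mm.
- uv_lid (a joint): Angle of the UV box's lid in rad: 0 shut, grows as the front edge rises, stop at 1.35; 60 degrees is 1.047. The lid is 8 mm thick, about 400 g, hinged along its far (+x) edge, white with an amber window; the hinge is free, and from any angle the lid falls shut.
- lid_bar (a point): Middle of the lid's steel pull bar: round, 10 mm in diameter, 120 mm long along the box's y, 45 mm in front of the lid's front edge, carried by an arm at each end. Its axis is 205 mm from the hinge line and, with the lid shut, 4 mm higher than the hinge (84.5 mm above the table). The axes turn with the lid.
- lens_cap: Bystander: black lens cap, disc 40 mm across, 10 mm tall, between the test eyes. Origin at its underside.
- mouse: Bystander: black computer mouse, 100 x 56 x 32 mm. Origin at its underside.
- drop_bottle: Bystander: white dropper bottle, 30 mm across, 75 mm tall, orange cap. Origin at its underside.
- jar: Bystander: white jar with steel cap, 64 mm across, 85 mm tall. Origin at its underside.
- occluder: Bystander: flat black occluder paddle, 172 mm long, disc 64 mm across, 6 mm thick. Origin at its underside, 70 mm from the disc's centre.
- pen_torch: Bystander: aluminium pen torch lying down, 139 mm long, 14 mm thick. Origin at its underside.

How it is judged:
By the outcome, as a careful person would: the job done as asked, in the order asked, and still so for the second after the job is handed in, while the arm keeps its last pose, push and grip.
It also fails if it takes over 70 s, if anything falls off the work surface, if the arm or the gripper's body presses on something with over 40 N, if the wrist force passes 120 N, or if a joint passes its speed limit or range.

ROBOT

A 6-joint arm with a two-finger parallel gripper is mounted at the origin on the work surface. World frame = base frame: x ahead of the robot, y to its left, z up, the work surface at z = 0. Lengths are in mm, angles in rad, forces in N, time in s.
With the tool pointing down it reaches from about 400 to 925 mm from the base axis. Payload 12.5 kg.
Tool frame: the origin (TCP) lies midway between the tips of the shut fingers; the grasp point (between the pads) lies 19 mm behind it; z points along the fingers, y is the direction in which the jaws open and shut (so a half turn about z gives the same grasp; the last joint's range is limited). The gripper opens to 95 mm and grips with 3 to 60 N. Pads are 20 mm wide; open, the fingers measure 119 mm over their backs; the gripper's body (75 mm by 180 mm) begins 59 mm behind the grasp point.
Start: joints at [1.16, 0.491, 1.559, -0, 1.092, -0.106], TCP at [187.547, 596.215, 214.661] pointing down, gripper open.
Joint ranges: [-3.1, 3.1], [-0.84, 2.19], [0.05, 2.79], [-1.13, 4.28], [0.06, 2.93], [-2.69, 2.69]. Speed limits (rad/s): [2.22, 2.22, 2.79, 3.14, 3.14, 3.14].

INTERFACE

Orientations are given as [roll, pitch, yaw] about the fixed x, y, z axes, in that order (R = Rz(yaw) Ry(pitch) Rx(roll)).
In Python, from cell import * gives the robot as it stands. The module is installed in compiled form; this text tells all that it offers.
- The arm moves only by the tool carry_out, never from a script. Its argument "moves" is a list of rows, each an object of numbers: "dx", "dy", "dz": the shift along the tool's x, y, z in m; "twist": the turn about the tool's z in degrees. A call has 1 to 5 rows; each row is the pose to reach, as a shift and turn from the pose commanded when the call began, along the tool's axes at that moment; what a row does not reach only later rows make up. A row lasts 1/10 s, in which the tool goes at most 50 mm and 8.59 degrees, less where a joint would pass 70% of its speed; a pose out of reach is approached as far as the arm can. A call with a gripper value outside its range is refused whole. "grip" is the finger opening in m, from 0 to 0.0951, set as the call begins (left out, the last holds). The fingers move at their own pace and stop on an object; the grip force is fixed at half the most. Time passes only in rows, so rows that repeat a pose let the fingers close. It gives the time, the measured TCP pose, the force and the opening at its end, in the units of the state.
- state(): the state, without advancing time (a new reading comes with each control period).
- read_camera(name): name is "scene" or "top" or "wrist"; returns (picture, depth): 420x560x3 uint8, red, green, blue; 420x560 float32, mm along the optical axis (not along the pixel's ray), 0 where there is no reading.
- camera_info(name): a dict with "mtx" (3x3 intrinsics, pixels), "R" (3x3) and "t" (3): a world point X has camera coordinates R X + t. Camera axes: x right, y down, z forward; pixel columns grow to the right and rows downward; lengths in mm; the calibration is good to about 2 mm. The wrist camera is an equidistant fisheye: a pixel r from the principal point sees the ray r / f radians off the axis. A picture is of the moment at which its call begins: read the wrist's pose just before it. camera_info takes no time and is no camera call; for the wrist camera it gives the pose at the moment of the call.
- job_done(): hands the job in, once; it reports no verdict.
The state is a dict: "t": time; "joints": joint angles; "qvel": joint speeds; "tau": joint torques, N m; "eef_pos": TCP position; "tcp_rot": TCP orientation; "ft_force": force on the tool from outside, world axes, zero at the start; "moment": the same for the moment, N m; "opening": opening from 0.0 (shut) to 1.0 (fully open).
Only numpy, scipy, OpenCV 4.12 (cv2) and the standard library are available. Lean on these libraries where they do the work, as an engineer would, in place of code of your own. Each camera call takes 0.05 s, during which the arm holds its last target. There are 200 camera calls.

## Working session

There is one attempt and no reset: what is moved stays moved. The work goes in short steps, Python scripts to look and compute and a tool call to move; the robot and the scene stay as the last step left them, time stands still between calls to the robot, and variables do not carry over. Pictures are saved under pics/ and viewed, about 8 in all and at most 12, crops included, and the job is handed in when it is done.

Besides the shell and the picture viewer there is one more tool, called after "Emit:" in YAML: its name, and indented under it one key for each argument. carry_out: Moves the arm, as the interface text tells. Its arguments: {"type":"object","properties":{"moves":{"type":"array","items":{"type":"object","properties":{"dx":{"type":"number"},"dy":{"type":"number"},"dz":{"type":"number"},"twist":{"type":"number"}}}},"grip":{"type":"number"}},"required":["moves"]}

```bash
mkdir -p pics; cat > h.py <<'E'
from cell import *
import numpy as np, cv2
def save(n,im): cv2.imwrite('pics/'+n+'.png',im[:,:,::-1])
def unproj(info,u,v,d):
    K=info['mtx'];R=np.array(info['R']);t=np.array(info['t'])
    c=np.array([(u-K[0][2])/K[0][0]*d,(v-K[1][2])/K[1][1]*d,d]); return R.T@(c-t)
def tri(obs):
    A=np.zeros((3,3));b=np.zeros(3)
    for info,u,v in obs:
        R=np.array(info['R']);o=-R.T@np.array(info['t']);r=unproj(info,u,v,1.)-o;r/=np.linalg.norm(r)
        P=np.eye(3)-np.outer(r,r);A+=P;b+=P@o
    X=np.linalg.solve(A,b)
    return X
E
python3 - <<'E'
from h import *
print(state())
for n in ['scene','top','wrist']:
    i=camera_info(n);print(n,i)
    p,d=read_camera(n);save(n+'0',p);np.save(n+'0.npy',d)
    if n!='wrist': save(n+'0',cv2.resize(p,(784,588),interpolation=cv2.INTER_CUBIC))
E
```

```text
{'t': 0.0, 'joints': array([ 1.16040593e+00,  4.91585127e-01,  1.55947849e+00,  1.51342291e-05,
        1.09168747e+00, -1.05581750e-01]), 'qvel': array([-0.00207617,  0.00161407,  0.00052271,  0.00105806, -0.00036226,
        0.0015474 ]), 'tau': array([-8.99484075e-04, -6.12616253e+01, -2.58189833e+01,  6.91251713e-02,
        4.82016010e-02, -9.91613797e-05]), 'eef_pos': array([187.43108507, 595.96712859, 214.03586294]), 'tcp_rot': array([-3.14044209e+00, -1.35429384e-04,  2.83677694e+00]), 'ft_force': array([-0.67666246, -0.79986926,  0.66377144]), 'moment': array([ 0.02641465, -0.02128088, -0.04708904]), 'opening': 1.000618204601613}
scene {'mtx': array([[384.03478014,   0.        , 277.05026669],
       [  0.        , 384.03478014, 204.01934866],
       [  0.        ,   0.        ,   1.        ]]), 'R': array([[ 0.80079191,  0.59868851, -0.01744687],
       [ 0.35936261, -0.50357093, -0.7856684 ],
       [-0.47915638,  0.62288714, -0.61840179]]), 't': array([-550.18368692,  -96.69372055, 1222.53162405])}
top {'mtx': array([[452.47994245,   0.        , 285.07886663],
       [  0.        , 452.47994245, 214.37457149],
       [  0.        ,   0.        ,   1.        ]]), 'R': array([[ 0.02092347, -0.9996838 , -0.01394654],
       [-0.98024611, -0.01776855, -0.19698184],
       [ 0.19667174,  0.01779259, -0.98030794]]), 't': array([ 106.4484671 ,  573.84792513, 1207.06117823])}
wrist {'mtx': array([[325.1922621 ,   0.        , 280.29965017],
       [  0.        , 325.1922621 , 208.33100321],
       [  0.        ,   0.        ,   1.        ]]), 'R': array([[ 0.29983263,  0.95399071, -0.0014539 ],
       [ 0.91364458, -0.28671292,  0.28818273],
       [ 0.27450679, -0.08773494, -0.95757433]]), 't': array([-623.90310234,  -33.17741423,  392.56736583])}
```

View pics/top0.png

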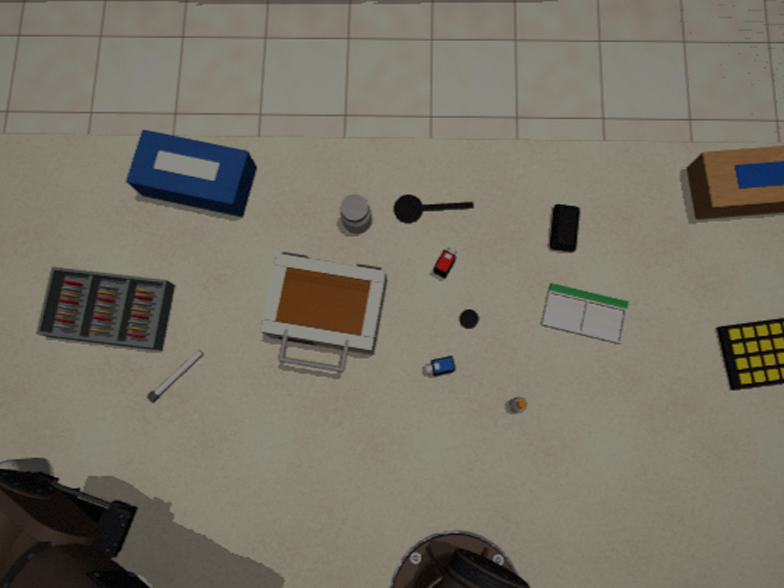

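View pics/scene0.png

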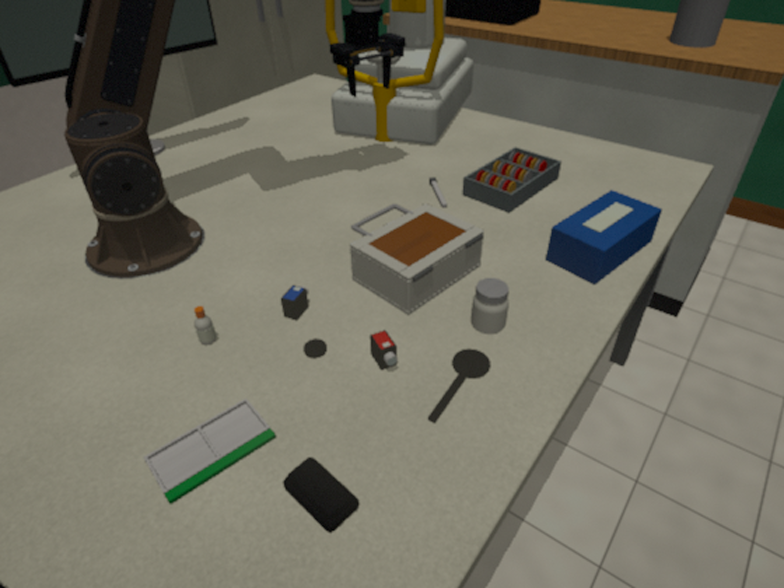

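Top view (784x588): red eye A (445,263) with its lens pointing up (+x); blue eye B (441,366) with its lens pointing left (+y); lens cap (469,319); tray (585,314) with the green end up; box (325,300) with the bar at about (313,368). The scene view agrees. I'll enlarge both.

```bash
python3 - <<'E'
from h import *
p,_=read_camera('top');save('top1',cv2.resize(p[165:300,180:460],None,fx=2.8,fy=2.8,interpolation=cv2.INTER_CUBIC))
p,_=read_camera('scene');save('scene1',cv2.resize(p[130:370,90:360],None,fx=2.5,fy=2.5,interpolation=cv2.INTER_CUBIC))
E
```

```text
(no output)
```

View pics/top1.png

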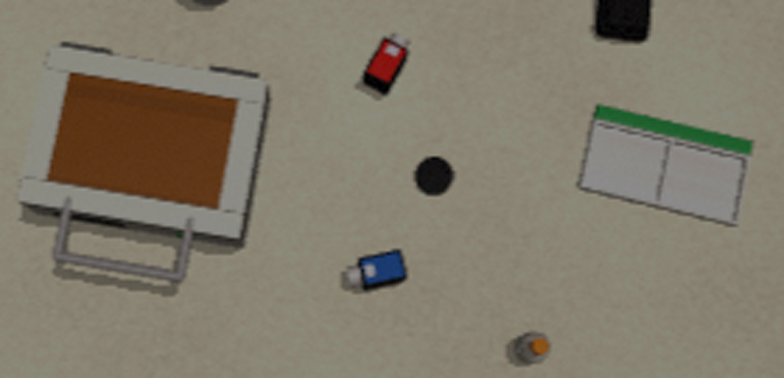

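View pics/scene1.png

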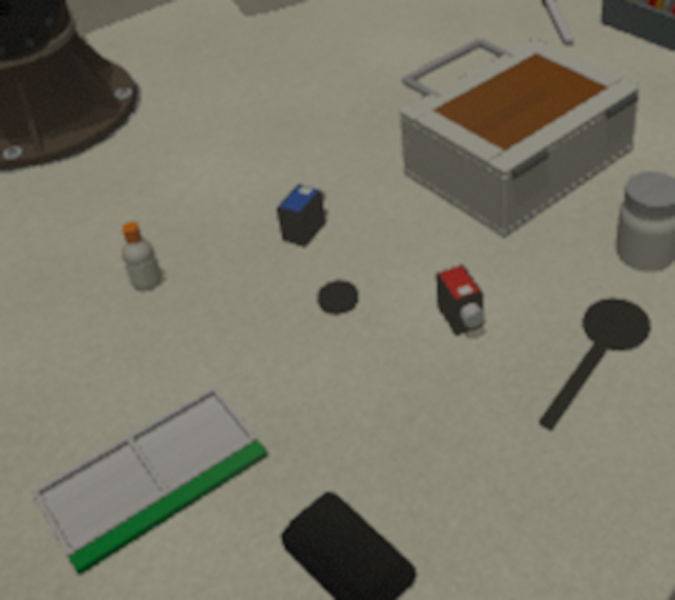

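Top crop: eye A's plate is centred at (388,63), eye B's at (383,269), the bar's ends are at (58,261) and (181,277), and the tray's corners are (597,106), (752,143), (735,224), (579,187). Scene crop: A's plate is near (460,281), B's near (299,197), the bar's ends are at (406,80) and (481,43), and the tray's corners are (213,393), (38,493), (77,568), (266,449). Next I triangulate and cross-check with depth.

```bash
cat > m.py <<'E'
from h import *
T=camera_info('top');S=camera_info('scene')
def top(u,v): return (T,u/2.8+180-.35,v/2.8+165-.35)
def sc(u,v): return (S,u/2.5+90-.3,v/2.5+130-.3)
pairs={'barL':((58,261),(481,43)),'barR':((181,277),(406,80)),
'trayFarL(g)':((597,106),(266,446)),'trayFarR(g)':((752,143),(75,563)),'trayNearR':((735,224),(38,493)),'trayNearL':((579,187),(213,393)),
'boxNearR':((242,238),(404,114)),'boxFarR':((267,88),(504,166)),'boxFarL':((52,50),(637,87)),'cap':((434,175),(338,293))}
if __name__=='__main__':
    for k,(a,b) in pairs.items():
        X=tri([top(*a),sc(*b)]);print(k,X.round(1))
    for n,i in (('top',T),('scene',S)):
        p,_=read_camera(n);d=np.load(n+'0.npy')
        vv,uu=np.mgrid[0:420,0:560]
        K=i['mtx'];c=np.stack([(uu-K[0,2])/K[0,0]*d,(vv-K[1,2])/K[1,1]*d,d],-1)
        W=(c-i['t'])@i['R']
        hsv=cv2.cvtColor(p,cv2.COLOR_RGB2HSV)
        ok=(d>0)&(W[...,0]>350)&(W[...,0]<900)&(abs(W[...,1])<420)
        tab=ok&(abs(W[...,2])<6);print(n,'table z',np.median(W[tab][:,2]))
        for nm,xy in (('A',(600,75)),('B',(430,75))):
            g=((hsv[...,0]<8)|(hsv[...,0]>172)) if nm=='A' else (hsv[...,0]>105)&(hsv[...,0]<130)
            m=ok&g&(hsv[...,1]>140)&(hsv[...,2]>50)
            P=W[m];print(n,nm,m.sum(),'pix',uu[m].mean().round(2),vv[m].mean().round(2),'med',np.median(P,0).round(1) if len(P) else '')
            if len(P):
                c0=np.median(P,0); m2=ok&(np.hypot(W[...,0]-c0[0],W[...,1]-c0[1])<40)&(W[...,2]>41)&(W[...,2]<52)
                Q=W[m2];r=cv2.minAreaRect(Q[:,:2].astype(np.float32));print('  toprect',r,'z',np.median(Q[:,2]).round(1))
        g=ok&(hsv[...,0]>50)&(hsv[...,0]<75)&(hsv[...,1]>120);P=W[g];print(n,'green',cv2.minAreaRect(P[:,:2].astype(np.float32)),np.median(P[:,2]))
        l=ok&(W[...,2]>65)&(W[...,2]<100)&(W[...,0]<660)&(W[...,1]>80)&(W[...,1]<340)
        print(n,'lid/bar',cv2.minAreaRect(W[l][:,:2].astype(np.float32)),np.median(W[l][:,2]))
E
python3 m.py
```

```text
barL [445.6 345.7  80.5]
barR [430.5 224.3  84.6]
trayFarL(g) [ 622.1 -193.9   10.7]
trayFarR(g) [ 585.1 -351.9   12.7]
trayNearR [ 502.4 -332.1    5. ]
trayNearL [ 537.2 -176.6    1.6]
boxNearR [470.8 168.7  83.2]
boxFarR [618.7 148.2  89.2]
boxFarL [653.6 361.7  85.1]
cap [546.5 -25.1   9.4]
top table z -0.4794585510316548
top A 105 pix 317.17 187.16 med [654.2  28.5  46.5]
  toprect ((656.3394775390625, 25.301700592041016), (29.019634246826172, 44.258419036865234), 62.40447998046875) z 46.2
top B 108 pix 317.18 260.09 med [447.1  26.8  46.1]
  toprect ((445.7588806152344, 27.88331413269043), (29.900001525878906, 43.383426666259766), 13.945563316345215) z 45.8
top green ((688.8487548828125, -168.28419494628906), (394.17535400390625, 167.4564666748047), 81.19646453857422) 9.580398044542385
top lid/bar ((538.571533203125, 255.76995849609375), (197.0913848876953, 215.95591735839844), 82.03133392333984) 87.00001071776778
scene table z -0.553553061451308
scene A 98 pix 272.4 242.0 med [653.9  28.2  46. ]
  toprect ((658.5051879882812, 25.39234161376953), (30.769872665405273, 46.129112243652344), 62.45201110839844) z 45.6
scene B 50 pix 208.3 209.84 med [446.8  24.8  45.6]
  toprect ((448.63360595703125, 28.060152053833008), (30.15169906616211, 45.709190368652344), 17.317501068115234) z 45.2
scene green ((599.4655151367188, -274.06549072265625), (162.1107635498047, 19.50071144104004), 77.29154968261719) 9.20138544939831
scene lid/bar ((542.277587890625, 254.61041259765625), (198.82913208007812, 215.2292022705078), 82.12849426269531) 86.1159916638091
```

```bash
cat > go.py <<'E'
from h import *
from scipy.spatial.transform import Rotation as Ro
def go(x,y,z,yawdeg=None):
    s=state();R=Ro.from_euler('xyz',s['tcp_rot']).as_matrix()
    d=R.T@(np.array([x,y,z])-s['eef_pos'])
    tx=np.array([np.cos(np.radians(yawdeg)),np.sin(np.radians(yawdeg)),0]) if yawdeg is not None else R[:,0]
    l=R.T@tx; tw=np.degrees(np.arctan2(l[1],l[0]))
    print('t',s['t'],'pos',s['eef_pos'].round(1),'rpy',np.degrees(s['tcp_rot']).round(1),'F',s['ft_force'].round(1),'M',s['moment'].round(2),'open',round(s['opening'],3))
    print('  dx dy dz m',(d/1000).round(4),'twist',tw.round(1))
E
python3 - <<'E'
from go import *
go(635,40,200,152.4)
i=camera_info('wrist');s=state();R=Ro.from_euler('xyz',s['tcp_rot']).as_matrix()
c=-np.array(i['R']).T@i['t'];print(c,R.T@(c-s['eef_pos']),(np.array(i['R'])@R).round(3))
E
```

```text
t 0.35 pos [187.6 596.2 214.5] rpy [-180.    -0.   162.5] F [-1.2 -0.3 -0.2] M [ 0.04 -0.    0.02] open 1.003
  dx dy dz m [-0.5938 -0.3962  0.0146] twist 10.1
[109.63256267 620.16578833 384.95328535] [  81.53377995   -0.52654643 -170.41783461] [[ 0.     1.     0.001]
 [-0.958  0.    -0.288]
 [-0.288 -0.     0.958]]
```

Emit:
carry_out:
  moves:
    - {"dx":-0.04,"dy":-0.027,"twist":0}
    - {"dx":-0.08,"dy":-0.054}
    - {"dx":-0.12,"dy":-0.08}
    - {"dx":-0.16,"dy":-0.107}
    - {"dx":-0.2,"dy":-0.133}

```text
schema error: expected keys dx, dy, dz, twist
```

Emit:
carry_out:
  moves:
    - {"dx":-0.04,"dy":-0.027,"twist":0}
    - {"dx":-0.08,"dy":-0.054}
    - {"dx":-0.12,"dy":-0.08}
    - {"dx":-0.16,"dy":-0.107}
    - {"dx":-0.2,"dy":-0.133}

```text
schema error: expected keys dx, dy, dz, twist
```

Emit:
carry_out:
  moves:
    - {"dx":-0.04,"dy":-0.027,"dz":0.003,"twist":2}
    - {"dx":-0.08,"dy":-0.054,"dz":0.006,"twist":4}
    - {"dx":-0.12,"dy":-0.08,"dz":0.01,"twist":6}
    - {"dx":-0.16,"dy":-0.107,"dz":0.012,"twist":8}
    - {"dx":-0.194,"dy":-0.13,"dz":0.014,"twist":10}

```text
t: 0.85
eef_pos: [334.6, 412.2, 200.7]
tcp_rot: [3.141, 0.0, 2.661]
ft_force: [0.5, 0.4, 0.2]
opening: 0.998
```

```bash
python3 - <<'E'
from go import *
go(657,25.3,150,152.4)
i=camera_info('wrist');p,d=read_camera('wrist');save('w1',p)
import pickle;pickle.dump((i,p,d),open('w1.pkl','wb'))
E
```

```text
t 0.85 pos [334.6 412.2 200.7] rpy [180.    0.  152.4] F [0.5 0.4 0.2] M [-0.01  0.01 -0.03] open 0.998
  dx dy dz m [-0.4648 -0.1938  0.0507] twist 0.0
```

View pics/w1.png

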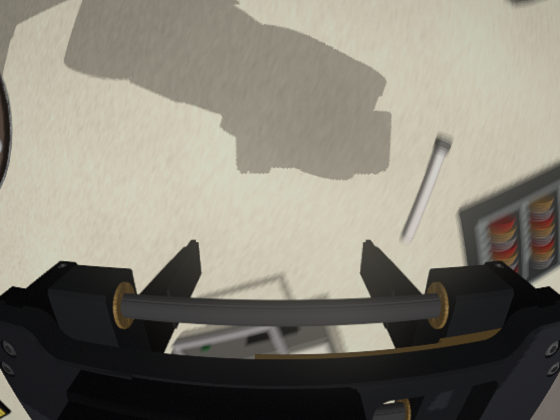

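The wrist picture shows the camera looks to the tool's +x side: the bar is only partly visible at (235,300) and the torch is at (425,190). I need all four keys in every row, and the eye ahead on the tool's +x.

Emit:
carry_out:
  moves:
    - {"dx":-0.044,"dy":-0.016,"dz":0,"twist":0}
    - {"dx":-0.088,"dy":-0.032,"dz":0,"twist":0}
    - {"dx":-0.132,"dy":-0.048,"dz":0,"twist":0}
    - {"dx":-0.176,"dy":-0.064,"dz":0,"twist":0}
    - {"dx":-0.22,"dy":-0.08,"dz":0,"twist":0}

```text
t: 1.4
eef_pos: [493.0, 240.0, 200.8]
tcp_rot: [3.141, 0.0, 2.662]
ft_force: [0.4, 1.8, -0.5]
opening: 1.002
```

Emit:
carry_out:
  moves:
    - {"dx":-0.044,"dy":-0.016,"dz":0,"twist":0}
    - {"dx":-0.088,"dy":-0.032,"dz":0,"twist":0}
    - {"dx":-0.132,"dy":-0.048,"dz":0,"twist":0}
    - {"dx":-0.176,"dy":-0.064,"dz":0,"twist":0}
    - {"dx":-0.22,"dy":-0.08,"dz":0,"twist":0}

```text
t: 1.9
eef_pos: [651.3, 67.4, 200.7]
tcp_rot: [3.141, 0.0, 2.662]
ft_force: [0.2, 0.7, 0.6]
opening: 1.001
```

Emit:
carry_out:
  moves:
    - {"dx":-0.042,"dy":-0.016,"dz":0,"twist":0}
    - {"dx":-0.084,"dy":-0.034,"dz":0,"twist":0}
    - {"dx":-0.084,"dy":-0.034,"dz":0,"twist":0}
    - {"dx":-0.084,"dy":-0.034,"dz":0,"twist":0}
    - {"dx":-0.084,"dy":-0.034,"dz":0,"twist":0}

```text
t: 2.4
eef_pos: [708.5, 1.1, 200.6]
tcp_rot: [3.142, -0.001, 2.663]
ft_force: [0.7, -0.3, -0.2]
opening: 1.001
```

```bash
python3 - <<'E'
from go import *
go(657,25.3,150,152.4)
i=camera_info('wrist');p,d=read_camera('wrist');save('w2',p)
import pickle;pickle.dump((i,p,d),open('w2.pkl','wb'))
E
```

```text
t 2.4 pos [708.5   1.1 200.6] rpy [180.   -0.  152.6] F [ 0.7 -0.3 -0.2] M [0.01 0.05 0.01] open 1.001
  dx dy dz m [ 0.0568 -0.0022  0.0506] twist 0.2
```

View pics/w2.png

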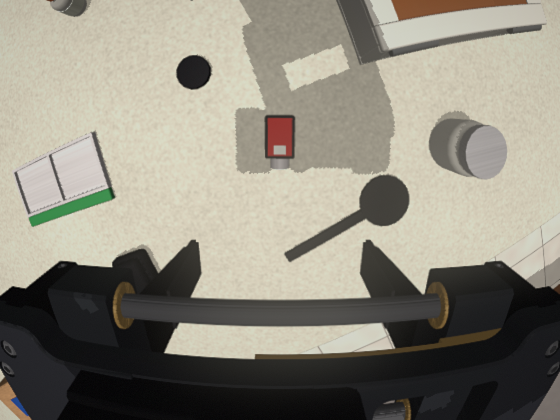

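Wrist view: eye A's plate (280,137) sits square to the tool, with corners (265,116), (295,116), (294,157), (266,157) and the lens below. The tray's corners are (15,173), (94,131), (114,197), (31,226), the lens cap is at (194,72), and nothing obstructs the grasp.

```bash
cat >> h.py <<'E'
def wray(i,u,v):
    K=i['mtx'];a=np.array([(u-K[0][2])/K[0][0],(v-K[1][2])/K[1][1]]);th=np.linalg.norm(a)
    c=np.append(a/th*np.sin(th),np.cos(th));R=np.array(i['R']);return -R.T@np.array(i['t']),R.T@c
def wz(i,u,v,z):
    o,r=wray(i,u,v);return o+r*(z-o[2])/r[2]
def pray(i,u,v):
    R=np.array(i['R']);o=-R.T@np.array(i['t']);r=unproj(i,u,v,1.)-o;return o,r/np.linalg.norm(r)
def tri2(*rays):
    A=np.zeros((3,3));b=np.zeros(3)
    for o,r in rays:
        P=np.eye(3)-np.outer(r,r);A+=P;b+=P@o
    return np.linalg.solve(A,b)
E
python3 - <<'E'
from m import *
import pickle
i,p,d=pickle.load(open('w2.pkl','rb'))
yaw=lambda a,b:np.degrees(np.arctan2(*(b-a)[1::-1]))
C=[wz(i,*c,46) for c in [(265,116),(295,116),(294,157),(266,157)]]
print('A c',np.mean(C,0).round(1),'yaw',yaw((C[0]+C[1])/2,(C[2]+C[3])/2),'len',np.linalg.norm((C[0]+C[1]-C[2]-C[3])/2),'w',np.linalg.norm(C[0]-C[1]))
print('A tri top/wrist, scene/wrist (centroid of red)')
hsv=cv2.cvtColor(p,cv2.COLOR_RGB2HSV);m=((hsv[...,0]<8)|(hsv[...,0]>172))&(hsv[...,1]>140);m[:,:200]=0;m[:100]=0;m[250:]=0;m[:,400:]=0
vv,uu=np.mgrid[0:420,0:560];u,v=uu[m].mean(),vv[m].mean();print(m.sum(),u,v,uu[m].min(),uu[m].max(),vv[m].min(),vv[m].max())
print(tri2(wray(i,u,v),pray(T,317.17,187.16)).round(1),tri2(wray(i,u,v),pray(S,272.4,242.0)).round(1), 'wrist z46',wz(i,u,v,46).round(1))
t=[wz(i,*c,10) for c in [(15,173),(94,131),(114,197),(31,226)]];print(np.round(t,1))
for k,q in (('trayNearR',(15,173)),('trayNearL',(94,131)),('trayFarL(g)',(114,197)),('trayFarR(g)',(31,226))):
    print(k,tri2(wray(i,*q),pray(*top(*pairs[k][0])),pray(*sc(*pairs[k][1]))).round(1), 'wt',tri2(wray(i,*q),pray(*top(*pairs[k][0]))).round(1))
print('yaws',yaw(t[0],t[3]),yaw(t[1],t[2]),yaw(t[0],t[1])-90,yaw(t[3],t[2])-90)
E
```

```text
A c [656.5  27.   46. ] yaw -27.421283482985206 len 41.27628201624158 w 29.60608542928688
A tri top/wrist, scene/wrist (centroid of red)
762 279.51049868766404 133.84251968503938 268 291 118 155
[653.6  28.1  51. ] [653.8  27.8  45.1] wrist z46 [653.8  27.9  46. ]
[[ 506.7 -330.4   10. ]
 [ 538.1 -170.2   10. ]
 [ 622.8 -190.9   10. ]
 [ 585.8 -354.3   10. ]]
trayNearR [ 503.8 -332.6    6.5] wt [ 503.6 -334.     4.9]
trayNearL [ 536.5 -176.1    0.9] wt [ 537.  -174.2    4.3]
trayFarL(g) [ 622.2 -193.2    9.1] wt [ 623.  -195.3    3.9]
trayFarR(g) [ 585.5 -351.9   12.5] wt [ 585.8 -352.    11.8]
yaws -16.80823228217415 -13.769552244477053 -11.088186214161198 -12.75471185953954
```

Eye A: (656.5, 26.5), top 46, yaw -27.5°. Its sizes check out. Go down and grip it.

Emit:
carry_out:
  moves:
    - {"dx":0.045,"dy":-0.001,"dz":0,"twist":0}
    - {"dx":0.058,"dy":-0.001,"dz":0.03,"twist":0}
    - {"dx":0.058,"dy":-0.001,"dz":0.07,"twist":0}
    - {"dx":0.058,"dy":-0.001,"dz":0.11,"twist":0}
    - {"dx":0.058,"dy":-0.001,"dz":0.14,"twist":0}

```text
t: 2.95
eef_pos: [656.0, 27.5, 59.3]
tcp_rot: [-3.141, -0.001, 2.664]
ft_force: [0.4, -0.4, 0.1]
opening: 0.999
```

Emit:
carry_out:
  moves:
    - {"dx":0,"dy":0,"dz":0.02,"twist":0}
    - {"dx":0,"dy":0,"dz":0.035,"twist":0}
    - {"dx":0,"dy":0,"dz":0.045,"twist":0}
    - {"dx":0,"dy":0,"dz":0.049,"twist":0}
    - {"dx":0,"dy":0,"dz":0.049,"twist":0}

```text
t: 3.45
eef_pos: [657.3, 26.3, 11.9]
tcp_rot: [3.141, 0.0, 2.663]
ft_force: [-0.5, -0.3, 0.6]
opening: 1.004
```

Emit:
carry_out:
  moves:
    - {"dx":0,"dy":0,"dz":0,"twist":0}
    - {"dx":0,"dy":0,"dz":0,"twist":0}
    - {"dx":0,"dy":0,"dz":0,"twist":0}
    - {"dx":0,"dy":0,"dz":0,"twist":0}
    - {"dx":0,"dy":0,"dz":0,"twist":0}
  grip: 0.02

```text
t: 3.95
eef_pos: [657.2, 26.1, 11.8]
tcp_rot: [3.141, 0.0, 2.662]
ft_force: [0.0, 0.2, 0.4]
opening: 0.636
```

Emit:
carry_out:
  moves:
    - {"dx":0,"dy":0,"dz":0,"twist":0}
    - {"dx":0,"dy":0,"dz":0,"twist":0}
    - {"dx":0,"dy":0,"dz":0,"twist":0}
    - {"dx":0,"dy":0,"dz":0,"twist":0}
    - {"dx":0,"dy":0,"dz":0,"twist":0}

```text
t: 4.45
eef_pos: [657.1, 26.1, 11.6]
tcp_rot: [3.142, -0.0, 2.662]
ft_force: [0.1, 0.2, -0.4]
opening: 0.313
```

Emit:
carry_out:
  moves:
    - {"dx":0,"dy":0,"dz":-0.02,"twist":0}
    - {"dx":0,"dy":0,"dz":-0.06,"twist":0}
    - {"dx":0,"dy":0,"dz":-0.1,"twist":0}
    - {"dx":-0.01,"dy":-0.022,"dz":-0.14,"twist":0}
    - {"dx":-0.025,"dy":-0.055,"dz":-0.17,"twist":0}

```text
t: 4.95
eef_pos: [654.2, -33.5, 184.2]
tcp_rot: [3.141, 0.002, 2.665]
ft_force: [1.0, -0.4, -1.9]
opening: 0.315
```

Emit:
carry_out:
  moves:
    - {"dx":-0.018,"dy":-0.04,"dz":-0.01,"twist":-3}
    - {"dx":-0.036,"dy":-0.08,"dz":-0.02,"twist":-6}
    - {"dx":-0.054,"dy":-0.12,"dz":-0.02,"twist":-9}
    - {"dx":-0.072,"dy":-0.16,"dz":-0.02,"twist":-12}
    - {"dx":-0.09,"dy":-0.2,"dz":-0.02,"twist":-14.9}

```text
t: 5.45
eef_pos: [641.1, -255.0, 201.6]
tcp_rot: [3.141, -0.0, 2.924]
ft_force: [0.3, 0.2, -0.9]
opening: 0.315
```

```bash
python3 - <<'E'
from go import *
go(640,-300,200,167.4)
E
```

```text
t 5.45 pos [ 641.1 -255.   201.6] rpy [180.   -0.  167.6] F [ 0.3  0.2 -0.9] M [-0.01 -0.01 -0.01] open 0.315
  dx dy dz m [-0.0086 -0.0442  0.0016] twist 0.2
```

Emit:
carry_out:
  moves:
    - {"dx":0,"dy":0,"dz":0,"twist":0}
    - {"dx":0,"dy":0,"dz":0,"twist":0}

```text
t: 5.65
eef_pos: [641.1, -254.0, 201.1]
tcp_rot: [3.141, -0.001, 2.92]
ft_force: [-0.9, 0.9, -1.1]
opening: 0.316
```

```bash
python3 - <<'E'
from go import *
import pickle
i=camera_info('wrist');p,d=read_camera('wrist')
pickle.dump((i,p,d),open('w3.pkl','wb'))
save('w3',cv2.resize(p[20:300,120:460],None,fx=2.1,fy=2.1,interpolation=cv2.INTER_CUBIC))
E
```

```text
(no output)
```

View pics/w3.png

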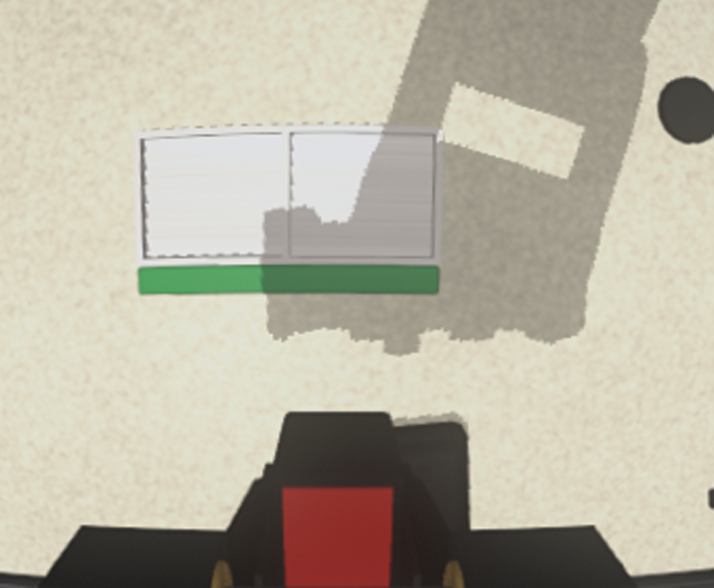

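Wrist crop: the tray is square to the tool. Its outer wall corners are (138,132) and (440,125), the green/wall boundary runs (138,267)-(440,265), the green far edge runs (138,294)-(439,292), and the divider is at x≈288. Eye A is held straight in the fingers, with its red top at (338,537).

```bash
python3 - <<'E'
from go import *
import pickle
from m import top,sc
i,p,d=pickle.load(open('w3.pkl','rb'))
q={'n':[(138,132),(440,125)],'b':[(138,267),(440,265)],'f':[(138,294),(439,292)]}
X={-37:'n',37:'b',53:'f'}
w=lambda u,v:(u/2.1+120-.25,v/2.1+20-.25)
A=[];B=[]
for x,k in X.items():
    for s,c in zip((-1,1),q[k]):
        P=wz(i,*w(*c),10);print(x,s,P.round(1));A.append([x,s]);B.append(P[:2])
A=np.array(A,float);B=np.array(B)
from scipy.optimize import least_squares
f=lambda v:(np.c_[v[0]+A[:,0]*np.cos(v[2])-A[:,1]*v[3]*np.sin(v[2]),v[1]+A[:,0]*np.sin(v[2])+A[:,1]*v[3]*np.cos(v[2])]-B).ravel()
r=least_squares(f,[552,-261,-.22,80]);print(r.x.round(2),np.degrees(r.x[2]),r.fun.round(1))
print('tri far corners w/top',tri2(wray(i,*w(439,292)),pray(*top(597,106))).round(1),tri2(wray(i,*w(138,294)),pray(*top(752,143))).round(1))
# floor height by depth
for u,v in((210,190),(320,160),(360,230)): 
    a,b=w(u,v);print('floor?',d[int(b),int(a)],(np.array(i['R']).T@(wray(i,a,b)[1]*0)).sum())
    o,rr=wray(i,a,b);zc=(np.array(i['R'])@rr)[2];print((o+rr*d[int(b),int(a)]/zc).round(1))
# eye in hand: red plate near edge
for c in((284,488),(393,488)):print('red',wz(i,*w(*c),state()['eef_pos'][2]+35).round(1))
ox,oy,th=r.x[:3]
for y in(40,-40):print('place',y,(ox-6*np.cos(th)-y*np.sin(th)).round(1),(oy-6*np.sin(th)+y*np.cos(th)).round(1))
go(ox-6*np.cos(th)+40*np.sin(th),oy-6*np.sin(th)-40*np.cos(th),60,np.degrees(th)+180)
E
```

```text
-37 -1 [ 500.7 -331.9   10. ]
-37 1 [ 535.  -175.7   10. ]
37 -1 [ 572.2 -350.1   10. ]
37 1 [ 608.4 -191.1   10. ]
53 -1 [ 586.5 -354.2   10. ]
53 1 [ 622.6 -194.4   10. ]
[ 5.5366e+02 -2.6233e+02 -2.2000e-01  8.1140e+01] -12.757503759366314 [-1.  -1.4  0.5  0.6 -0.3  0.5 -0.7 -0.3  0.9  1.   0.7 -0.5]
tri far corners w/top [ 622.5 -194.4    9.3] [ 587.1 -355.5    3.5]
floor? 350.86002 0.0
[ 541.7 -302.2    3.8]
floor? 344.96793 0.0
[ 540.2 -241.2    5.5]
floor? 355.73416 0.0
[ 581.5 -228.7    5.5]
red [ 619.  -261.5  236.3]
red [ 624.2 -238.3  236.3]
place 40 556.6 -222.0
place -40 539.0 -300.0
t 5.7 pos [ 641.4 -252.9  201.3] rpy [180.   -0.  167.4] F [-0.   0.8 -0.9] M [ 0.02 -0.01 -0.04] open 0.312
  dx dy dz m [ 0.0895 -0.0684  0.1413] twist 0.1
```

Emit:
carry_out:
  moves:
    - {"dx":0.03,"dy":-0.023,"dz":0,"twist":0}
    - {"dx":0.06,"dy":-0.046,"dz":0.02,"twist":0}
    - {"dx":0.0895,"dy":-0.0685,"dz":0.04,"twist":0}
    - {"dx":0.0895,"dy":-0.0685,"dz":0.08,"twist":0}
    - {"dx":0.0895,"dy":-0.0685,"dz":0.12,"twist":0}

```text
t: 6.2
eef_pos: [539.3, -299.9, 81.7]
tcp_rot: [-3.141, 0.002, 2.922]
ft_force: [0.7, -0.1, -0.9]
opening: 0.314
```

Emit:
carry_out:
  moves:
    - {"dx":0,"dy":0,"dz":0.03,"twist":0}
    - {"dx":0,"dy":0,"dz":0.045,"twist":0}
    - {"dx":0,"dy":0,"dz":0.055,"twist":0}
    - {"dx":0,"dy":0,"dz":0.06,"twist":0}
    - {"dx":0,"dy":0,"dz":0.06,"twist":0}

```text
t: 6.7
eef_pos: [539.7, -300.5, 22.0]
tcp_rot: [-3.141, 0.001, 2.923]
ft_force: [0.4, -0.2, -1.7]
opening: 0.312
```

```bash
python3 - <<'E'
from go import *
go(539,-300,15.6,167.3)
E
```

```text
t 6.7 pos [ 539.7 -300.5   22. ] rpy [-180.     0.   167.5] F [ 0.4 -0.2 -1.7] M [-0.03 -0.06 -0.03] open 0.312
  dx dy dz m [0.0008 0.0003 0.0064] twist 0.2
```

Emit:
carry_out:
  moves:
    - {"dx":0,"dy":0,"dz":0.002,"twist":0}
    - {"dx":0,"dy":0,"dz":0.003,"twist":0}
    - {"dx":0,"dy":0,"dz":0.004,"twist":0}
    - {"dx":0,"dy":0,"dz":0.005,"twist":0}
    - {"dx":0,"dy":0,"dz":0.005,"twist":0}

```text
t: 7.2
eef_pos: [539.3, -300.7, 16.6]
tcp_rot: [3.142, 0.0, 2.922]
ft_force: [0.3, 0.2, -1.3]
opening: 0.314
```

Emit:
carry_out:
  moves:
    - {"dx":0,"dy":0,"dz":0.0005,"twist":0}
    - {"dx":0,"dy":0,"dz":0.001,"twist":0}
    - {"dx":0,"dy":0,"dz":0.001,"twist":0}

```text
t: 7.5
eef_pos: [539.4, -300.6, 15.6]
tcp_rot: [3.142, 0.0, 2.922]
ft_force: [-0.4, -0.0, -0.4]
opening: 0.311
```

Emit:
carry_out:
  moves:
    - {"dx":0,"dy":0,"dz":0.0003,"twist":0}
    - {"dx":0,"dy":0,"dz":0.0006,"twist":0}
    - {"dx":0,"dy":0,"dz":0.0006,"twist":0}

```text
t: 7.8
eef_pos: [539.4, -300.7, 15.6]
tcp_rot: [-3.142, 0.0, 2.922]
ft_force: [-0.8, 2.3, 6.1]
opening: 0.315
```

Contact is 6 N up on the floor. Release and retreat.

Emit:
carry_out:
  moves:
    - {"dx":0,"dy":0,"dz":0,"twist":0}
    - {"dx":0,"dy":0,"dz":0,"twist":0}
    - {"dx":0,"dy":0,"dz":0,"twist":0}
    - {"dx":0,"dy":0,"dz":0,"twist":0}
    - {"dx":0,"dy":0,"dz":0,"twist":0}
  grip: 0.055

```text
t: 8.3
eef_pos: [539.3, -300.6, 14.9]
tcp_rot: [3.141, -0.0, 2.922]
ft_force: [-0.5, -0.2, 0.2]
opening: 0.575
```

Emit:
carry_out:
  moves:
    - {"dx":0,"dy":0,"dz":-0.015,"twist":0}
    - {"dx":0,"dy":0,"dz":-0.045,"twist":0}
    - {"dx":0,"dy":0,"dz":-0.09,"twist":0}
    - {"dx":0,"dy":0,"dz":-0.14,"twist":0}
    - {"dx":0,"dy":0,"dz":-0.185,"twist":0}

```text
t: 8.8
eef_pos: [539.2, -300.5, 203.5]
tcp_rot: [-3.141, 0.001, 2.922]
ft_force: [0.6, -0.6, 0.5]
opening: 0.573
```

```bash
python3 - <<'E'
from go import *
# look at eye B: lens yaw ~105, place TCP 60 mm behind along tool +x
y=105;go(447-60*np.cos(np.radians(y)),28-60*np.sin(np.radians(y)),200,y)
go(447-60*np.cos(np.radians(y)),28-60*np.sin(np.radians(y)),200)
E
```

```text
t 8.8 pos [ 539.2 -300.5  203.5] rpy [-1.800e+02  1.000e-01  1.674e+02] F [ 0.6 -0.6  0.5] M [-0.01 -0.   -0.04] open 0.573
  dx dy dz m [0.1336 0.2474 0.0032] twist 62.4
t 8.8 pos [ 539.2 -300.5  203.5] rpy [-1.800e+02  1.000e-01  1.674e+02] F [ 0.6 -0.6  0.5] M [-0.01 -0.   -0.04] open 0.573
  dx dy dz m [0.1336 0.2474 0.0032] twist -0.0
```

Emit:
carry_out:
  moves:
    - {"dx":0.017,"dy":0.031,"dz":0,"twist":7.8}
    - {"dx":0.034,"dy":0.062,"dz":0,"twist":15.6}
    - {"dx":0.051,"dy":0.093,"dz":0,"twist":23.4}
    - {"dx":0.068,"dy":0.124,"dz":0,"twist":31.2}
    - {"dx":0.085,"dy":0.155,"dz":0,"twist":39}
  grip: 0.095

```text
t: 9.3
eef_pos: [489.4, -129.6, 201.1]
tcp_rot: [3.141, 0.001, 2.236]
ft_force: [0.5, 0.7, -0.5]
opening: 0.941
```

```bash
python3 - <<'E'
from go import *
y=105;go(447-60*np.cos(np.radians(y)),28-60*np.sin(np.radians(y)),200,y)
E
```

```text
t 9.3 pos [ 489.4 -129.6  201.1] rpy [1.800e+02 1.000e-01 1.281e+02] F [ 0.5  0.7 -0.5] M [-0.07 -0.03 -0.03] open 0.941
  dx dy dz m [0.095  0.0403 0.0011] twist 23.1
```

Emit:
carry_out:
  moves:
    - {"dx":0.032,"dy":0.0135,"dz":0,"twist":7.8}
    - {"dx":0.064,"dy":0.027,"dz":0,"twist":15.6}
    - {"dx":0.095,"dy":0.04,"dz":0,"twist":23.1}
    - {"dx":0.095,"dy":0.04,"dz":0,"twist":23.1}
    - {"dx":0.095,"dy":0.04,"dz":0,"twist":23.1}

```text
t: 9.8
eef_pos: [462.5, -31.3, 201.0]
tcp_rot: [3.14, 0.001, 1.842]
ft_force: [-0.5, -0.3, 0.3]
opening: 0.999
```

```bash
python3 - <<'E'
from go import *
import pickle
go(447,28,150,105)
i=camera_info('wrist');p,d=read_camera('wrist')
pickle.dump((i,p,d),open('w4.pkl','wb'))
save('w4',cv2.resize(p[0:300],None,fx=1.4,fy=1.4,interpolation=cv2.INTER_CUBIC))
E
```

```text
t 9.8 pos [462.5 -31.3 201. ] rpy [179.9   0.  105.5] F [-0.5 -0.3  0.3] M [-0.08  0.06  0.  ] open 0.999
  dx dy dz m [0.0613 0.0008 0.051 ] twist 0.5
```

View pics/w4.png

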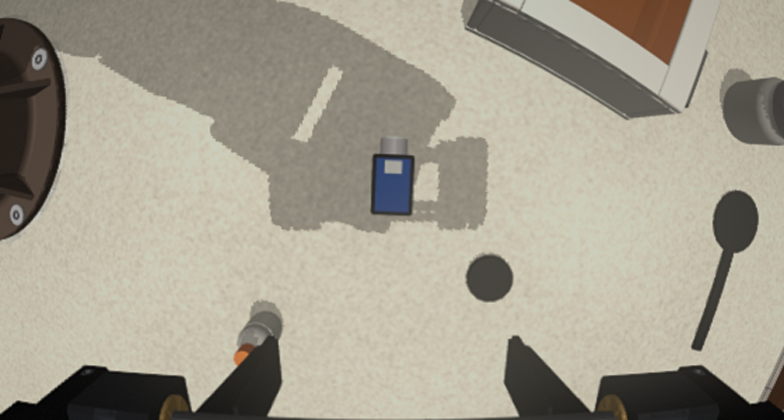

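Eye B's block-top corners in the crop: (374,155), (414,156), (411,214), (372,213), with the lens up along the tool's +x. The bottle is at (262,325), well behind the grasp.

```bash
python3 - <<'E'
from go import *
import pickle
from m import T,top
i,p,d=pickle.load(open('w4.pkl','rb'))
w=lambda u,v:(u/1.4-.15,v/1.4-.15)
C=[wz(i,*w(*c),46) for c in [(372,213),(411,214),(414,155.5),(374,155)]]
a=(C[2]+C[3]-C[0]-C[1])/2;y=np.degrees(np.arctan2(a[1],a[0]))
c=np.mean(C,0);print(c.round(1),'yaw',y,np.linalg.norm(a),np.linalg.norm(C[0]-C[1]))
print('tri',tri2(wray(i,*w(392.5,184.5)),pray(*top(383,269))).round(1))
print('bottle',wz(i,*w(262,325),40).round(0))
go(c[0],c[1],11.5,y)
E
```

```text
[445.8  29.   46. ] yaw 103.12325197446222 41.890409861583386 27.96671958540992
tri [445.8  28.3  37.8]
bottle [ 374. -104.   40.]
t 9.85 pos [462.7 -31.9 200.8] rpy [179.9   0.  105.5] F [ 0.3 -0.6 -0.5] M [-0.08  0.02  0.02] open 0.996
  dx dy dz m [ 0.0633 -0.0002  0.1892] twist 2.4
```

Emit:
carry_out:
  moves:
    - {"dx":0.045,"dy":0,"dz":0,"twist":2}
    - {"dx":0.0625,"dy":0,"dz":0.03,"twist":2}
    - {"dx":0.0625,"dy":0,"dz":0.07,"twist":2}
    - {"dx":0.0625,"dy":0,"dz":0.11,"twist":2}
    - {"dx":0.0625,"dy":0,"dz":0.14,"twist":2}

```text
t: 10.35
eef_pos: [446.0, 27.9, 58.4]
tcp_rot: [-3.141, -0.0, 1.804]
ft_force: [-0.1, 0.0, 0.4]
opening: 1.0
```

Emit:
carry_out:
  moves:
    - {"dx":0,"dy":0,"dz":0.02,"twist":0}
    - {"dx":0,"dy":0,"dz":0.035,"twist":0}
    - {"dx":0,"dy":0,"dz":0.045,"twist":0}
    - {"dx":0,"dy":0,"dz":0.049,"twist":0}
    - {"dx":0,"dy":0,"dz":0.049,"twist":0}

```text
t: 10.85
eef_pos: [446.1, 28.3, 10.9]
tcp_rot: [-3.141, -0.0, 1.803]
ft_force: [-0.7, -1.2, -0.4]
opening: 0.998
```

Emit:
carry_out:
  moves:
    - {"dx":0,"dy":0,"dz":0,"twist":0}
    - {"dx":0,"dy":0,"dz":0,"twist":0}
    - {"dx":0,"dy":0,"dz":0,"twist":0}
    - {"dx":0,"dy":0,"dz":0,"twist":0}
    - {"dx":0,"dy":0,"dz":0,"twist":0}
  grip: 0.02

```text
t: 11.35
eef_pos: [445.9, 28.7, 11.2]
tcp_rot: [3.141, 0.0, 1.804]
ft_force: [-0.2, -0.0, -0.1]
opening: 0.632
```

Emit:
carry_out:
  moves:
    - {"dx":0,"dy":0,"dz":0,"twist":0}
    - {"dx":0,"dy":0,"dz":0,"twist":0}
    - {"dx":0,"dy":0,"dz":0,"twist":0}
    - {"dx":0,"dy":0,"dz":0,"twist":0}
    - {"dx":0,"dy":0,"dz":0,"twist":0}

```text
t: 11.85
eef_pos: [445.8, 28.7, 11.0]
tcp_rot: [-3.142, -0.0, 1.804]
ft_force: [0.1, 0.1, -0.3]
opening: 0.317
```

Emit:
carry_out:
  moves:
    - {"dx":0,"dy":0,"dz":-0.02,"twist":0}
    - {"dx":0,"dy":0,"dz":-0.06,"twist":0}
    - {"dx":0,"dy":0,"dz":-0.1,"twist":0}
    - {"dx":0,"dy":0,"dz":-0.14,"twist":0}
    - {"dx":0,"dy":0,"dz":-0.17,"twist":0}

```text
t: 12.35
eef_pos: [445.8, 28.7, 183.3]
tcp_rot: [3.14, 0.0, 1.804]
ft_force: [-0.5, -1.2, -1.3]
opening: 0.312
```

```bash
python3 - <<'E'
from go import *
go(556.6,-222,180,-12.76)
E
```

```text
t 12.35 pos [445.8  28.7 183.3] rpy [179.9   0.  103.3] F [-0.5 -1.2 -1.3] M [-0.07  0.02 -0.02] open 0.312
  dx dy dz m [-0.2695  0.05    0.0035] twist 116.1
```

Emit:
carry_out:
  moves:
    - {"dx":-0.045,"dy":0.008,"dz":0,"twist":8.3}
    - {"dx":-0.09,"dy":0.017,"dz":0,"twist":16.6}
    - {"dx":-0.135,"dy":0.025,"dz":0,"twist":24.9}
    - {"dx":-0.18,"dy":0.033,"dz":0,"twist":33.2}
    - {"dx":-0.225,"dy":0.042,"dz":0,"twist":41.5}

```text
t: 12.85
eef_pos: [538.8, -182.3, 180.9]
tcp_rot: [-3.141, -0.0, 1.073]
ft_force: [1.0, 1.1, -0.8]
opening: 0.315
```

Emit:
carry_out:
  moves:
    - {"dx":0,"dy":0,"dz":0,"twist":8.3}
    - {"dx":0,"dy":0,"dz":0,"twist":16.6}
    - {"dx":0,"dy":0,"dz":0,"twist":24.9}
    - {"dx":0,"dy":0,"dz":0,"twist":33.2}
    - {"dx":0,"dy":0,"dz":0,"twist":41.5}

```text
t: 13.35
eef_pos: [538.3, -180.5, 180.7]
tcp_rot: [-3.141, 0.0, 0.349]
ft_force: [-0.3, -0.1, -1.6]
opening: 0.319
```

Emit:
carry_out:
  moves:
    - {"dx":0,"dy":0,"dz":0,"twist":8.3}
    - {"dx":0,"dy":0,"dz":0,"twist":16.6}
    - {"dx":0,"dy":0,"dz":0,"twist":24.9}
    - {"dx":0,"dy":0,"dz":0,"twist":33}
    - {"dx":0,"dy":0,"dz":0,"twist":33}

```text
t: 13.85
eef_pos: [538.4, -180.5, 180.8]
tcp_rot: [-3.141, 0.001, -0.223]
ft_force: [0.3, -0.0, -0.9]
opening: 0.313
```

```bash
python3 - <<'E'
from go import *
go(556.6,-222,60,-12.76)
E
```

```text
t 13.85 pos [ 538.4 -180.5  180.8] rpy [-180.     0.   -12.8] F [ 0.3 -0.  -0.9] M [-0.02  0.25  0.07] open 0.313
  dx dy dz m [0.0271 0.0365 0.1207] twist -0.0
```

Emit:
carry_out:
  moves:
    - {"dx":0.027,"dy":0.0365,"dz":0,"twist":0}
    - {"dx":0.027,"dy":0.0365,"dz":0.03,"twist":0}
    - {"dx":0.027,"dy":0.0365,"dz":0.07,"twist":0}
    - {"dx":0.027,"dy":0.0365,"dz":0.1,"twist":0}
    - {"dx":0.027,"dy":0.0365,"dz":0.12,"twist":0}

```text
t: 14.35
eef_pos: [556.0, -221.7, 58.6]
tcp_rot: [-3.141, 0.003, -0.216]
ft_force: [0.4, 0.4, -1.0]
opening: 0.316
```

Emit:
carry_out:
  moves:
    - {"dx":0,"dy":0,"dz":0.02,"twist":0}
    - {"dx":0,"dy":0,"dz":0.033,"twist":0}
    - {"dx":0,"dy":0,"dz":0.04,"twist":0}
    - {"dx":0,"dy":0,"dz":0.042,"twist":0}
    - {"dx":0,"dy":0,"dz":0.042,"twist":0}

```text
t: 14.85
eef_pos: [557.1, -222.2, 19.3]
tcp_rot: [3.142, -0.0, -0.22]
ft_force: [0.2, 0.1, -0.5]
opening: 0.315
```

```bash
python3 - <<'E'
from go import *
go(556.6,-222,15.2,-12.76)
E
```

```text
t 14.85 pos [ 557.1 -222.2   19.3] rpy [180.   -0.  -12.6] F [ 0.2  0.1 -0.5] M [-0.02  0.18  0.02] open 0.315
  dx dy dz m [-0.0005 -0.      0.0041] twist 0.1
```

Emit:
carry_out:
  moves:
    - {"dx":0,"dy":0,"dz":0.001,"twist":0}
    - {"dx":0,"dy":0,"dz":0.002,"twist":0}
    - {"dx":0,"dy":0,"dz":0.003,"twist":0}
    - {"dx":0,"dy":0,"dz":0.0035,"twist":0}
    - {"dx":0,"dy":0,"dz":0.0035,"twist":0}

```text
t: 15.35
eef_pos: [556.9, -222.1, 15.5]
tcp_rot: [-3.142, -0.0, -0.221]
ft_force: [-0.3, -0.2, -1.7]
opening: 0.313
```

Emit:
carry_out:
  moves:
    - {"dx":0,"dy":0,"dz":0.0003,"twist":0}
    - {"dx":0,"dy":0,"dz":0.0006,"twist":0}
    - {"dx":0,"dy":0,"dz":0.0006,"twist":0}

```text
t: 15.65
eef_pos: [557.0, -222.1, 15.0]
tcp_rot: [-3.142, -0.0, -0.221]
ft_force: [-1.4, 1.4, 0.9]
opening: 0.317
```

Emit:
carry_out:
  moves:
    - {"dx":0,"dy":0,"dz":0.0002,"twist":0}
    - {"dx":0,"dy":0,"dz":0.0003,"twist":0}
    - {"dx":0,"dy":0,"dz":0.0003,"twist":0}

```text
t: 15.95
eef_pos: [557.0, -222.1, 15.0]
tcp_rot: [3.142, -0.0, -0.221]
ft_force: [-1.6, 0.7, 4.9]
opening: 0.312
```

Emit:
carry_out:
  moves:
    - {"dx":0,"dy":0,"dz":0,"twist":0}
    - {"dx":0,"dy":0,"dz":0,"twist":0}
    - {"dx":0,"dy":0,"dz":0,"twist":0}
    - {"dx":0,"dy":0,"dz":0,"twist":0}
    - {"dx":0,"dy":0,"dz":0,"twist":0}
  grip: 0.055

```text
t: 16.45
eef_pos: [556.9, -222.1, 14.5]
tcp_rot: [-3.141, 0.0, -0.221]
ft_force: [0.2, 0.2, -0.1]
opening: 0.578
```

Emit:
carry_out:
  moves:
    - {"dx":0,"dy":0,"dz":-0.015,"twist":0}
    - {"dx":0,"dy":0,"dz":-0.045,"twist":0}
    - {"dx":0,"dy":0,"dz":-0.09,"twist":0}
    - {"dx":0,"dy":0,"dz":-0.14,"twist":0}
    - {"dx":0,"dy":0,"dz":-0.185,"twist":0}

```text
t: 16.95
eef_pos: [556.7, -222.0, 203.1]
tcp_rot: [3.141, -0.001, -0.221]
ft_force: [-0.2, -0.2, 0.4]
opening: 0.577
```

Emit:
carry_out:
  moves:
    - {"dx":-0.022,"dy":-0.04,"dz":0,"twist":-8.4}
    - {"dx":-0.044,"dy":-0.08,"dz":0,"twist":-16.8}
    - {"dx":-0.066,"dy":-0.12,"dz":0,"twist":-25.2}
    - {"dx":-0.088,"dy":-0.16,"dz":0,"twist":-33.6}
    - {"dx":-0.11,"dy":-0.2,"dz":0,"twist":-42}
  grip: 0.04

```text
t: 17.45
eef_pos: [492.6, -1.3, 200.8]
tcp_rot: [3.141, -0.001, 0.518]
ft_force: [0.7, -0.4, -0.8]
opening: 0.42
```

```bash
python3 - <<'E'
from go import *
go(428,215,203,82.5)
E
```

```text
t 17.45 pos [492.6  -1.3 200.8] rpy [ 1.80e+02 -1.00e-01  2.97e+01] F [ 0.7 -0.4 -0.8] M [-0.12  0.11  0.07] open 0.42
  dx dy dz m [ 0.0509 -0.2199 -0.0023] twist -52.8
```

Emit:
carry_out:
  moves:
    - {"dx":0.01,"dy":-0.044,"dz":0,"twist":-8.4}
    - {"dx":0.02,"dy":-0.088,"dz":0,"twist":-16.8}
    - {"dx":0.03,"dy":-0.132,"dz":0,"twist":-25.2}
    - {"dx":0.04,"dy":-0.176,"dz":0,"twist":-33.6}
    - {"dx":0.051,"dy":-0.22,"dz":0,"twist":-42}

```text
t: 17.95
eef_pos: [429.2, 215.6, 200.9]
tcp_rot: [3.14, -0.001, 1.251]
ft_force: [-0.2, -1.3, 0.1]
opening: 0.419
```

Emit:
carry_out:
  moves:
    - {"dx":0,"dy":0,"dz":0,"twist":-8.4}
    - {"dx":0,"dy":0,"dz":0,"twist":-10.8}
    - {"dx":0,"dy":0,"dz":0,"twist":-10.8}
    - {"dx":0,"dy":0,"dz":0,"twist":-10.8}

```text
t: 18.35
eef_pos: [430.1, 213.8, 200.3]
tcp_rot: [3.141, -0.0, 1.432]
ft_force: [-0.3, 0.2, 0.3]
opening: 0.42
```

```bash
python3 - <<'E'
from go import *
import pickle
go(438,285,66,82.5)
i=camera_info('wrist');p,d=read_camera('wrist')
t,_=read_camera('top')
pickle.dump((i,p,d),open('w5.pkl','wb'))
a=cv2.resize(p[0:300,60:500],None,fx=1.25,fy=1.25,interpolation=cv2.INTER_CUBIC)
b=cv2.resize(t[190:260,370:460],(225,175),interpolation=cv2.INTER_CUBIC)
o=np.zeros((375,775,3),np.uint8);o[:,:550]=a;o[:175,550:]=b;save('w5',o)
E
```

```text
t 18.35 pos [430.1 213.8 200.3] rpy [180.  -0.  82.] F [-0.3  0.2  0.3] M [-0.1   0.12  0.01] open 0.42
  dx dy dz m [ 0.0715 -0.0022  0.1343] twist -0.5
```

View pics/w5.png

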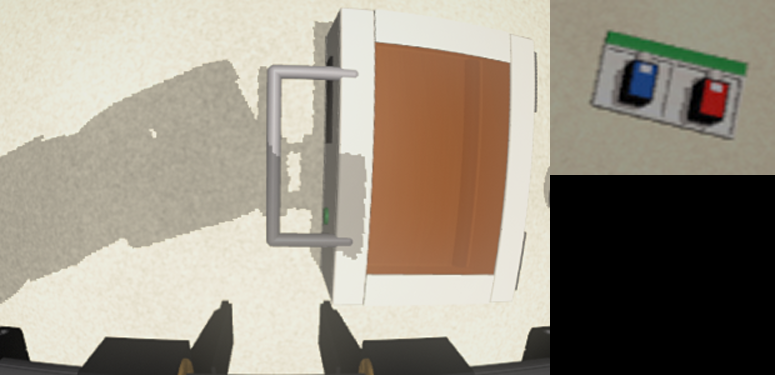

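Both eyes stand in their pockets with their lenses toward the green end (inset). Wrist crop: the bar's axis runs from (273,72) to (273,240), and the lid's front edge is at x≈335-343.

```bash
python3 - <<'E'
from go import *
import pickle
from m import top,sc,pairs
i,p,d=pickle.load(open('w5.pkl','rb'))
w=lambda u,v:(u/1.25+60-.1,v/1.25-.1)
L=wz(i,*w(273,72),84.5);R=wz(i,*w(273,240),84.5);print(L.round(1),R.round(1),np.linalg.norm(L-R),'mid',((L+R)/2).round(1))
v=L-R;print('box yaw',np.degrees(np.arctan2(v[1],v[0]))-90)
for k,q in(('barL',(273,72)),('barR',(273,240))):
    print(k,tri2(wray(i,*w(*q)),pray(*top(*pairs[k][0])),pray(*sc(*pairs[k][1]))).round(1),tri2(wray(i,*w(*q)),pray(*top(*pairs[k][0]))).round(1))
for y in(110,156,200):
    for x in(271,273,275):
        a,b=w(x,y);o,r=wray(i,a,b);zc=(np.array(i['R'])@r)[2];print((o+r*d[int(round(b)),int(round(a))]/zc).round(1),end=' ')
    print()
# lid: right rear/front edges top z 88.5
for q in((375,9),(333,303),(343,9),(492,302),(509,35)):print(q,wz(i,*w(*q),88.5).round(1))
E
```

```text
[446.6 343.4  84.5] [429.9 224.4  84.5] 120.17026874314438 mid [438.3 283.9  84.5]
box yaw -7.993503287884579
barL [446.2 344.9  81. ] [447.4 351.4  39.7]
barR [430.3 224.4  84.5] [429.9 223.9  82.5]
[441.5 316.2  89.7] [442.8 316.   90.7] [444.2 315.9  88.7] 
[437.1 284.7  89.4] [438.4 284.5  89.9] [439.8 284.3  88.1] 
[432.8 254.5  90.8] [434.1 254.   88.8] [435.5 253.7  88. ] 
(375, 9) [524.3 382.8  88.5]
(333, 303) [468.2 170.7  88.5]
(343, 9) [501.3 383.9  88.5]
(492, 302) [603.7 149.1  88.5]
(509, 35) [632.4 364.2  88.5]
```

The bar's mid is at (438.3, 284.0), its axis at z 84.5 by depth as well, and the box yaw is -8°. Go down over it.

Emit:
carry_out:
  moves:
    - {"dx":0.04,"dy":-0.001,"dz":0,"twist":0}
    - {"dx":0.0707,"dy":-0.0016,"dz":0.01,"twist":0}
    - {"dx":0.0707,"dy":-0.0016,"dz":0.04,"twist":0}
    - {"dx":0.0707,"dy":-0.0016,"dz":0.07,"twist":0}
    - {"dx":0.0707,"dy":-0.0016,"dz":0.085,"twist":0}

```text
t: 18.95
eef_pos: [437.5, 283.7, 112.6]
tcp_rot: [-3.139, 0.001, 1.432]
ft_force: [0.2, 0.0, 0.3]
opening: 0.421
```

Emit:
carry_out:
  moves:
    - {"dx":0,"dy":0,"dz":0.015,"twist":0}
    - {"dx":0,"dy":0,"dz":0.03,"twist":0}
    - {"dx":0,"dy":0,"dz":0.042,"twist":0}
    - {"dx":0,"dy":0,"dz":0.05,"twist":0}
    - {"dx":0,"dy":0,"dz":0.05,"twist":0}

```text
t: 19.45
eef_pos: [438.0, 283.9, 63.9]
tcp_rot: [-3.14, 0.001, 1.433]
ft_force: [0.4, -1.1, -0.5]
opening: 0.417
```

```bash
python3 - <<'E'
from go import *
go(438.3,284,65.5,82)
E
```

```text
t 19.45 pos [438.  283.9  63.9] rpy [-179.9    0.    82.1] F [ 0.4 -1.1 -0.5] M [-0.07  0.04 -0.02] open 0.417
  dx dy dz m [ 0.0001  0.0003 -0.0016] twist 0.1
```

Emit:
carry_out:
  moves:
    - {"dx":0,"dy":0,"dz":-0.0015,"twist":0}
    - {"dx":0,"dy":0,"dz":-0.0015,"twist":0}
    - {"dx":0,"dy":0,"dz":-0.0015,"twist":0}
    - {"dx":0,"dy":0,"dz":-0.0015,"twist":0}
    - {"dx":0,"dy":0,"dz":-0.0015,"twist":0}
  grip: 0.0

```text
t: 19.95
eef_pos: [438.4, 284.3, 66.5]
tcp_rot: [3.141, -0.0, 1.433]
ft_force: [0.4, -0.4, 2.9]
opening: 0.098
```

Emit:
carry_out:
  moves:
    - {"dx":0,"dy":0,"dz":0,"twist":0}
    - {"dx":0,"dy":0,"dz":0,"twist":0}
    - {"dx":0,"dy":0,"dz":0,"twist":0}
    - {"dx":0,"dy":0,"dz":0,"twist":0}
    - {"dx":0,"dy":0,"dz":0,"twist":0}

```text
t: 20.45
eef_pos: [438.4, 284.3, 66.4]
tcp_rot: [3.141, -0.0, 1.433]
ft_force: [1.1, -0.8, 5.3]
opening: 0.097
```

```bash
python3 - <<'E'
from go import *
go(438.3,284,65.5,82)
R=Ro.from_euler('xyz',state()['tcp_rot']).as_matrix()
h=np.radians(-8);bx=np.array([np.cos(h),np.sin(h),0])
f=np.arctan2(4,205);r=np.hypot(4,205)
for a in range(4,61,4):
    d=bx*r*(np.cos(f)-np.cos(f+np.radians(a)))+np.array([0,0,1])*r*(np.sin(f+np.radians(a))-np.sin(f))
    print(a,(R.T@d).round(1))
E
```

```text
t 20.45 pos [438.4 284.3  66.4] rpy [180.   -0.   82.1] F [ 1.1 -0.8  5.3] M [-0.22 -0.02 -0.12] open 0.097
  dx dy dz m [-0.0003 -0.0001  0.0009] twist 0.1
4 [  0.    0.8 -14.3]
8 [  0.    2.6 -28.5]
12 [  0.    5.3 -42.5]
16 [  0.    9.1 -56.3]
20 [ -0.   13.8 -69.9]
24 [ -0.   19.4 -83. ]
28 [ -0.   25.9 -95.8]
32 [  -0.    33.3 -108. ]
36 [  -0.    41.6 -119.7]
40 [-1.000e-01  5.060e+01 -1.308e+02]
44 [-1.000e-01  6.040e+01 -1.413e+02]
48 [-1.00e-01  7.09e+01 -1.51e+02]
52 [-1.0e-01  8.2e+01 -1.6e+02]
56 [-1.000e-01  9.380e+01 -1.681e+02]
60 [  -0.2  106.1 -175.5]
```

Emit:
carry_out:
  moves:
    - {"dx":0,"dy":0.0003,"dz":-0.0072,"twist":0}
    - {"dx":0,"dy":0.0008,"dz":-0.0143,"twist":0}
    - {"dx":0,"dy":0.0026,"dz":-0.0285,"twist":0}
    - {"dx":0,"dy":0.0053,"dz":-0.0425,"twist":0}
    - {"dx":0,"dy":0.0091,"dz":-0.0563,"twist":0}

```text
t: 20.95
eef_pos: [447.4, 282.6, 123.3]
tcp_rot: [3.141, 0.0, 1.434]
ft_force: [7.1, -3.9, -4.9]
opening: 0.101
```

Emit:
carry_out:
  moves:
    - {"dx":0,"dy":0.0047,"dz":-0.0136,"twist":0}
    - {"dx":0,"dy":0.0103,"dz":-0.0267,"twist":0}
    - {"dx":0,"dy":0.0168,"dz":-0.0395,"twist":0}
    - {"dx":0,"dy":0.0242,"dz":-0.0517,"twist":0}
    - {"dx":0,"dy":0.0325,"dz":-0.0634,"twist":0}

```text
t: 21.45
eef_pos: [478.6, 277.8, 186.4]
tcp_rot: [-3.139, 0.002, 1.434]
ft_force: [0.2, -1.9, -2.8]
opening: 0.092
```

```bash
python3 - <<'E'
from go import *
go(438.4,284.3,66.4,82)
E
```

```text
t 21.45 pos [478.6 277.8 186.4] rpy [-1.799e+02  1.000e-01  8.210e+01] F [ 0.2 -1.9 -2.8] M [-0.53  0.32 -0.1 ] open 0.092
  dx dy dz m [ 0.0011 -0.0404  0.1201] twist 0.1
```

Emit:
carry_out:
  moves:
    - {"dx":0,"dy":0.009,"dz":-0.0111,"twist":0}
    - {"dx":0,"dy":0.0188,"dz":-0.0216,"twist":0}
    - {"dx":0,"dy":0.0293,"dz":-0.0313,"twist":0}
    - {"dx":0,"dy":0.0404,"dz":-0.0403,"twist":0}
    - {"dx":0,"dy":0.0492,"dz":-0.0465,"twist":0}

```text
t: 21.95
eef_pos: [526.8, 270.9, 233.7]
tcp_rot: [-3.139, 0.002, 1.434]
ft_force: [-6.3, -6.4, 4.0]
opening: 0.097
```

Emit:
carry_out:
  moves:
    - {"dx":0,"dy":0.006,"dz":-0.0039,"twist":0}
    - {"dx":0,"dy":0.0122,"dz":-0.0075,"twist":0}
    - {"dx":0,"dy":0.0153,"dz":-0.0093,"twist":0}
    - {"dx":0,"dy":0.0153,"dz":-0.0093,"twist":0}
    - {"dx":0,"dy":0.0153,"dz":-0.0093,"twist":0}

```text
t: 22.45
eef_pos: [541.9, 268.7, 242.6]
tcp_rot: [-3.139, 0.002, 1.434]
ft_force: [-6.5, -5.9, 7.2]
opening: 0.097
```

```bash
python3 - <<'E'
from go import *
import pickle
go(438.4,284.3,66.4,82)
i=camera_info('wrist');p,d=read_camera('wrist')
s,ds=read_camera('scene');t,_=read_camera('top')
pickle.dump((i,p,d,s,ds),open('w6.pkl','wb'))
o=np.zeros((580,780,3),np.uint8)
o[:,:480]=cv2.resize(s[120:410,90:330],None,fx=2,fy=2,interpolation=cv2.INTER_CUBIC)
o[:315,480:]=cv2.resize(p[0:294,140:420],(300,315));o[330:565,480:]=cv2.resize(t[150:300,270:461],(300,235),interpolation=cv2.INTER_CUBIC)
save('w6',o)
E
```

```text
t 22.45 pos [541.9 268.7 242.6] rpy [-1.799e+02  1.000e-01  8.210e+01] F [-6.5 -5.9  7.2] M [-1.16  1.37 -0.13] open 0.097
  dx dy dz m [ 0.0017 -0.1043  0.1765] twist 0.1
```

View pics/w6.png

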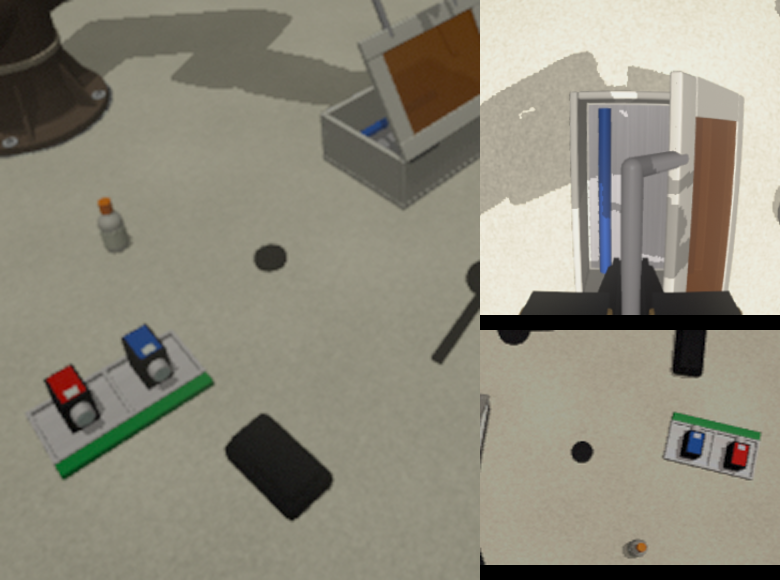

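The lid is open and the fingers hold the bar. Both eyes stand upright in separate pockets with their lenses to the green end, and the bottle, cap and mouse have not moved. Next I check the lid's angle by plane fit to depth.

```bash
python3 - <<'E'
from go import *
import pickle
i,p,d,s,ds=pickle.load(open('w6.pkl','rb'))
S=camera_info('scene');vv,uu=np.mgrid[0:420,0:560];K=S['mtx']
W=(np.stack([(uu-K[0,2])/K[0,0]*ds,(vv-K[1,2])/K[1,1]*ds,ds],-1)-S['t'])@S['R']
K=i['mtx'];a=np.stack([(uu-K[0,2])/K[0,0],(vv-K[1,2])/K[1,1]],-1);th=np.linalg.norm(a,axis=-1)+1e-9
f=np.tan(th)/th;V=(np.stack([a[...,0]*f*d,a[...,1]*f*d,d],-1)-i['t'])@i['R']
h=np.radians(-8);bx=np.array([np.cos(h),np.sin(h)]);by=np.array([-bx[1],bx[0]])
o=np.array([438.3,284])+205*bx
rng=np.random.default_rng(0)
for n,C,D in(('scene',W,ds),('wrist',V,d)):
    x=(C[...,:2]-o)@bx;y=(C[...,:2]-o)@by;z=C[...,2]-80.5
    m=(D>0)&(abs(y)<105)&(z>25)&(z<140)&(x<0)&(x>-110)
    A=np.c_[x[m],y[m],z[m]];best=None
    for _ in range(400):
        q=A[rng.choice(len(A),3,False)];nn=np.cross(q[1]-q[0],q[2]-q[0]);
        if np.linalg.norm(nn)<1:continue
        nn/=np.linalg.norm(nn);inl=abs((A-q[0])@nn)<2
        if best is None or inl.sum()>best.sum():best=inl
    B=A[best];nn=np.linalg.svd(B-B.mean(0),full_matrices=False)[2][2];nn*=np.sign(nn[2])
    print(n,m.sum(),best.sum(),'normal',nn.round(3),'angle',np.degrees(np.arctan2(abs(nn[0]),nn[2])).round(2),'dist hinge',(B.mean(0)@nn).round(1))
print(state()['ft_force'],state()['eef_pos'])
E
```

```text
scene 3135 2566 normal [ 0.864 -0.008  0.503] angle 59.82 dist hinge 7.8
wrist 9921 9295 normal [ 0.866 -0.013  0.499] angle 60.04 dist hinge 6.4
[-7.06434104 -6.0432169   8.33962109] [541.84361902 268.6554922  242.5935852 ]
```

Both views give 60° (59.8° and 60.0°). I hold a moment, then hand in.

Emit:
carry_out:
  moves:
    - {"dx":0,"dy":0,"dz":0,"twist":0}
    - {"dx":0,"dy":0,"dz":0,"twist":0}
    - {"dx":0,"dy":0,"dz":0,"twist":0}
    - {"dx":0,"dy":0,"dz":0,"twist":0}
    - {"dx":0,"dy":0,"dz":0,"twist":0}

```text
t: 23.1
eef_pos: [541.9, 268.6, 242.6]
tcp_rot: [-3.139, 0.002, 1.434]
ft_force: [-7.5, -7.1, 8.0]
opening: 0.096
```

```bash
python3 - <<'E'
from go import *
go(541.9,268.7,242.6,82)
print(job_done())
E
```

```text
t 23.1 pos [541.9 268.6 242.6] rpy [-1.799e+02  1.000e-01  8.210e+01] F [-7.5 -7.1  8. ] M [-1.19  1.43 -0.12] open 0.096
  dx dy dz m [0.0001 0.     0.    ] twist 0.1
the job is handed in; nothing more can be done
None
```

The job is done and handed in at 23 s. Both test eyes are in the tray and the lid is held open at 60° by its bar.

- **Eyes:** With the box shut, I set eye A in the tray's y = -40 pocket and eye B in the y = +40 pocket. I lowered each until the floor pushed back with about 5–6 N, then released it. The last pictures show both upright, one in each pocket, lenses to the green end.
- **Lid:** I raised the lid along its arc. Plane fits to the depth images gave 59.8° (scene camera) and 60.0° (wrist camera). The arm stayed still over the last half second, with the fingers on the bar (opening about 9 mm) and a wrist force of about 13 N.
- **Other things:** The last pictures show the bottle, cap and mouse where they were. I did not re-measure the other bystanders, but the arm went near none of them.
- **Checks that disagreed:**
  - Triangulation from hand-read pixels put eye B's top at 38 mm and the bar's left end at 40 mm. Depth agreed with the stated sizes there (46 mm, and 84.5 mm for the bar's axis), so I used those heights.
  - Two early move calls were refused because their rows lacked keys. The third call ran alone and did no harm.

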